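# Push the owl's drying board into the corner of the fence

## Robot

A 6-joint arm with a two-finger parallel gripper is mounted at the origin on the work surface. World frame = base frame: x ahead of the robot, y to its left, z up, the work surface at z = 0. Lengths are in m, angles in rad, forces in N, time in s.
With the tool pointing down it reaches from about 0.3 to 0.875 m from the base axis. Payload 6.4 kg.
Tool frame: the origin (TCP) lies at the very end of the fingers, on their centre line; the grasp point (between the pads) lies grip_depth behind it (grip_depth is the distance from the TCP to the grasp point, in m); z points along the fingers, y is the direction in which the jaws open and shut (so a half turn about z gives the same grasp; the last joint's range is limited). The gripper opens to 85 mm and grips with 20 to 120 N. Pads are 22 mm wide; open, the fingers measure 114 mm over their backs; the gripper's body (76 mm by 85 mm) begins 54 mm behind the grasp point. The pads swing forward as they close: fully open they stand 13 mm farther back than shut.
Start: joints at [-0.206, 0.181, 1.607, -0, 1.354, -0.206], TCP at [0.575, 0, 0.231] pointing down, gripper open.
Joint ranges: [-2.99, 2.99], [-0.89, 2.07], [0.3, 2.58], [-1.14, 4.28], [0, 2.63], [-3.12, 3.12]. Speed limits (rad/s): [2.57, 2.57, 3.01, 3.14, 3.14, 3.14].

## Interface

Orientations are given as a unit quaternion [x, y, z, w].
In Python, from plant import state, read_camera, get_calibration, sign_off, grip_depth gives the robot as it stands.
- The arm moves only by the tool send_rows, never from a script. Its argument "motion" is a list of rows, each a list of 7 numbers: the shift along the tool's x, y, z each as a share of 0.06 m, from -1 to 1, then the turn, a rotation vector about the tool's x, y, z each as a share of 4 degrees, from -1 to 1, then the closure, from -1 (fully open) to 1 (shut). In form: [[dx, dy, dz, wx, wy, wz, grip], ...]. A call has 1 to 12 rows; each row shifts and turns the pose as measured when the row begins, along the tool's axes as they then stand; what a row does not reach is not made up. A row lasts 1/8 s, in which the tool goes at most 62.5 mm and 10.7 degrees, less where a joint would pass 70% of its speed; a pose out of reach is approached as far as the arm can. A call with a number of a shift or a turn outside -1 to 1 is refused whole. A call with a gripper value outside its range is refused whole. The fingers move at their own pace and stop on an object; "newtons" is the grip in N (left out, the last holds). Time passes only in rows, so rows that do not move let the fingers close. It gives the time, the measured TCP pose, the force and the opening at its end, in the units of the state.
- state(): the state, without advancing time (a new reading comes with each control period).
- read_camera(name): name is "scene" or "side" or "wrist"; returns (picture, depth): 400x640x3 uint8, red, green, blue; 400x640 float32, m along the optical axis (not along the pixel's ray), 0 where there is no reading.
- get_calibration(name): a dict with "mtx" (3x3 intrinsics, pixels), "extrinsics" (4x4, takes a point from world to camera coordinates). Camera axes: x right, y down, z forward; pixel columns grow to the right and rows downward; lengths in m; the calibration is good to about 2 mm. A picture is of the moment at which its call begins: read the wrist's pose just before it. get_calibration takes no time and is no camera call; for the wrist camera it gives the pose at the moment of the call.
- sign_off(): hands the job in, once; it reports no verdict.
The state is a dict: "time_s": time; "joint_pos": joint angles; "qd": joint speeds; "joint_torque": joint torques, N m; "ee_pos": TCP position; "tool_rot": TCP orientation; "contact_force": force on the tool from outside, world axes, zero at the start; "moment": the same for the moment, N m; "grip_width": finger opening in m.
Only numpy, scipy, OpenCV 4.12 (cv2) and the standard library are available. Lean on these libraries where they do the work, as an engineer would, in place of code of your own. Each camera call takes 0.05 s, during which the arm holds its last target.

## Task

In the figurine workshop, push the small square board that the freshly cast white owl stands on along the bench into the inside corner of the wooden fence, so that it sits flush against both the long batten and the short stop block (the end without the steel clamp). Slide the board with the fingers, without lifting or tipping it; the owl is still soft, so do not touch it or let it fall over, and leave everything else where it stands, including the rabbit on its round disc.

Things in the scene. Friction and masses are not known exactly. Their poses are not given: they have to be found in the camera images.
- owl_board: loose square wooden board, 80 x 80 mm, 20 mm thick, about 100 g, lying flat on the bench; origin at the centre of its underside, x and y along its sides, z up. It starts between the robot and the batten, at any yaw up to about 0.3 rad.
- owl: white owl figurine, 45 mm tall, 34 mm across, about 30 g, standing loose near the middle of the square board (its top is 65 mm above the bench); origin at the centre of its underside.
- batten: fixed dark wooden batten across the bench beyond the boards, 580 mm long (y), 30 mm deep (x), 35 mm high; origin on the bench at the middle of the long face that looks to the robot; x points away from the robot, at right angles to that face, y along it to the robot's left. The batten fills x 0 to 30 mm of this frame.
- stop_block: fixed dark wooden stop block, 90 x 40 mm and 35 mm high, square to the batten and standing out from its near face towards the robot, close to either the left or the right end of the batten (it varies); axes parallel to the batten's; origin on the bench, on the batten's near face, midway in the block's 40 mm width. The block fills x -90 to 0 mm, y -20 to +20 mm of this frame. The corner wanted is the one on its side towards the batten's middle.
- clamp: fixed steel clamp, 24 mm wide, gripping the batten at its other end, about 100 mm high; it is not a stop; origin on the bench at the batten's near face; nearly all of it stands over and behind the batten.
- rabbit_disc: round wooden disc, 72 mm across, 20 mm thick, beside the square board on the near side of the batten; not to be moved; origin at the centre of its underside.
- rabbit: white rabbit figurine, 46 mm tall, 32 mm across, standing on the round disc (top 66 mm above the bench); not to be moved; origin at the centre of its underside.
- pot_a: open paint pot with black rim, 43 mm across, 43 mm high, on the left of the work; not to be moved; origin at the centre of its underside.
- pot_b: shut paint pot with black lid, 43 mm across, 42 mm high, on the right of the work; not to be moved; origin at the centre of its underside.
- glue_jar: white jar with black lid, 48 mm across, 90 mm high, far right; not to be moved; origin at the centre of its underside.
- water_glass: glass cup, 68 mm across, 85 mm high, far left; not to be moved; origin at the centre of its underside.
- pliers: pliers with orange handles, 155 mm long, 14 mm high, lying on the right near the robot; not to be moved; origin on the bench under their pivot.
Not all that is in view belongs to the job. Leave any red or turquoise look-alike of the owl_board alone. Leave any green look-alike of the owl alone.

How it is judged:
At the end, for the whole second after the job is handed in: The square board lies flat on the bench in the inside corner: gap to the batten and gap to the stop block each at most 5 mm, its sides within 0.07 rad (4 degrees) of the batten's; the owl stands upright on it within 30 mm of its middle; all at rest (x of owl_board in the frame of batten above -0.045 m and (y of owl_board in the frame of stop_block between -0.065 and -0.055 m or y of owl_board in the frame of stop_block between 0.055 and 0.065 m) and horizontal distance between owl_board and batten below 0.22 m and (angle between the x axis of owl_board and the x axis of batten, either way round below 0.07 rad or angle between the x axis of owl_board and the y axis of batten, either way round below 0.07 rad) and height (world z) of owl_board below 0.005 m and angle between owl_board's own z axis and vertical below 0.05 rad and linear speed of each of owl_board, owl below 0.01 m/s and angle between owl's own z axis and vertical below 0.15 rad and z of owl in the frame of owl_board above 0.015 m and horizontal distance between owl and owl_board below 0.03 m); the robot touches nothing.
It fails at once if the owl is touched by the robot (contact force between any of the fingers, the arm and owl above 0.2 N).
It fails at once if the owl tips over or is lifted (angle between owl's own z axis and vertical above 0.5 rad or height (world z) of owl above 0.032 m).
It fails at once if the board is lifted or tilted (height (world z) of owl_board above 0.01 m or angle between owl_board's own z axis and vertical above 0.2 rad).
It fails at once if something else is moved by more than 15 mm (distance of any of rabbit_disc, rabbit, pot_a, pot_b, glue_jar, water_glass, pliers from where it was at the start of the episode above 0.015 m).
It also fails if it takes over 67 s, if anything falls off the work surface, if the arm or the gripper's body presses on something with over 40 N, if the wrist force passes 120 N, or if a joint passes its speed limit or range.

## Working session

There is one attempt and no reset: what is moved stays moved. The work goes in short steps, Python scripts to look and compute and a tool call to move; the robot and the scene stay as the last step left them, time stands still between calls to the robot, and variables do not carry over. Pictures are saved under pics/ and viewed, and the job is handed in when it is done.

Besides the shell and the picture viewer there is one more tool, called after "Request:" as name(argument=value, ...), one argument or row to a line, values as JSON. send_rows: Moves the arm, as the interface text tells. Shift numbers are shares of 0.06 m and turn numbers shares of 4 degrees, none past 1 either way. Its arguments: {"type":"object","properties":{"motion":{"type":"array","items":{"type":"array","items":{"type":"number","minimum":-1,"maximum":1}}},"newtons":{"type":"number"}},"required":["motion"]}

```bash
mkdir -p pics; ls
python3 - <<'E'
from plant import *
import cv2,numpy as np
print(state(),grip_depth)
for n in ["scene","side","wrist"]:
    p,d=read_camera(n); c=get_calibration(n)
    cv2.imwrite(f"pics/{n}0.png",p[:,:,::-1]); np.savez(f"{n}0.npz",p=p,d=d,K=c["mtx"],E=c["extrinsics"])
    print(n,c["mtx"],c["extrinsics"])
E
```

```text
pics
{'time_s': 0.0, 'joint_pos': array([-2.06304519e-01,  1.81559734e-01,  1.60800399e+00,  2.36067409e-05,
        1.35377733e+00, -2.06320080e-01]), 'qd': array([ 0.00010996, -0.00184879, -0.00230194,  0.00188411, -0.00091782,
        0.00085232]), 'joint_torque': array([ 3.41415571e-04, -4.44869328e+01, -3.51340663e+01, -2.51131587e-04,
        9.11703974e-03,  3.43231875e-05]), 'ee_pos': array([5.74456487e-01, 1.36165512e-04, 2.30375572e-01]), 'tool_rot': array([ 7.07102813e-01,  7.07110209e-01, -4.68769109e-04, -7.37981023e-04]), 'contact_force': array([-0.39248824, -0.54946257,  0.18841732]), 'moment': array([ 0.00138848, -0.02078755, -0.00119194]), 'grip_width': 0.0853291915773751} 0.0187
scene [[372.43193593   0.         322.04119226]
 [  0.         372.43193593 201.14271555]
 [  0.           0.           1.        ]] [[-0.56243276  0.82661324 -0.01949194  0.25537309]
 [ 0.56193325  0.36483723 -0.74237782 -0.25258135]
 [-0.60654795 -0.42849077 -0.66969787  1.26974206]
 [ 0.          0.          0.          1.        ]]
side [[377.34076783   0.         317.41013481]
 [  0.         377.34076783 200.04145453]
 [  0.           0.           1.        ]] [[ 0.90521532 -0.42477953 -0.01214771 -0.45939673]
 [-0.24851822 -0.50597746 -0.82596943  0.1943355 ]
 [ 0.34470844  0.75069911 -0.56358401  0.8235967 ]
 [ 0.          0.          0.          1.        ]]
wrist [[285.20896831   0.         318.38857654]
 [  0.         285.20896831 203.46609381]
 [  0.           0.           1.        ]] [[ 0.99999377 -0.00235102 -0.00263158 -0.57268546]
 [-0.00138589 -0.94747515  0.31982639 -0.03981483]
 [-0.00324527 -0.31982075 -0.94747251  0.38060421]
 [ 0.          0.          0.          1.        ]]
```

View pics/scene0.png

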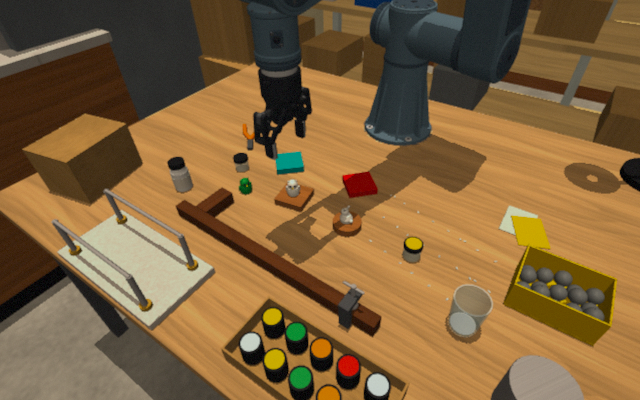

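View pics/side0.png

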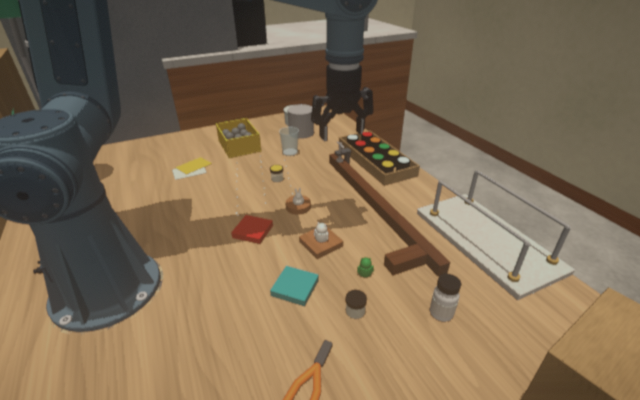

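View pics/wrist0.png

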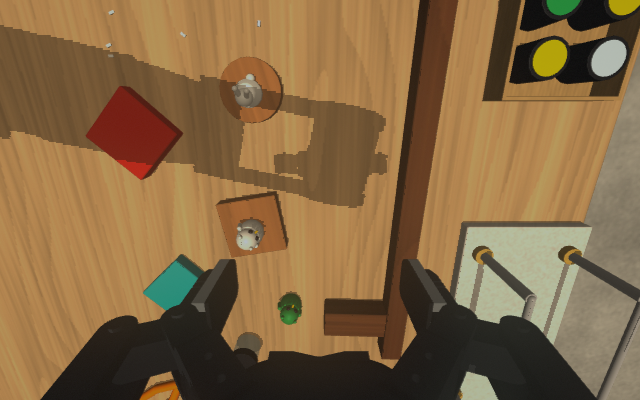

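The owl stands on the plain wooden board at scene (294,196), side (321,241) and wrist (252,224). Look-alikes for the board are the red one at scene (360,184), the turquoise one at (290,162) and the round rabbit disc at (347,222). The green owl look-alike is at (245,186). The stop block is at the batten's right end, scene (212,207), and the clamp is at the left end.

I'll check this in a close crop and measure.

```bash
cat > h.py <<'E'
import numpy as np,cv2
def cloud(f):
    z=np.load(f);d=z['d'];K=z['K'];E=z['E']
    v,u=np.mgrid[:400,:640]
    P=np.stack([(u-K[0,2])/K[0,0]*d,(v-K[1,2])/K[1,1]*d,d],-1)
    W=(P-E[:3,3])@E[:3,:3]
    W[d==0]=np.nan
    return z['p'],W
E
python3 - <<'E'
from h import *
for n in ["scene","side","wrist"]:
    p,W=cloud(n+"0.npz")
    ok=np.isfinite(W[...,2])
    # topdown map: x .35-.85 , y -.35..25, 2px/mm->1000x1200 ; use 1.25 px/mm
    s=1000
    im=np.zeros((500,650,3),np.uint8)
    x=W[...,0];y=W[...,1]
    m=ok&(x>.35)&(x<.85)&(y>-.4)&(y<.25)&(W[...,2]<.12)
    o=np.argsort(W[...,2][m])
    r=((.85-x[m])*s).astype(int)[o];c=((.25-y[m])*s).astype(int)[o]
    im[np.clip(r,0,499),np.clip(c,0,649)]=p[m][o][:,::-1]
    im=cv2.dilate(im,np.ones((2,2)))
    cv2.imwrite(f"pics/td_{n}.png",im)
p,W=cloud("wrist0.npz")
cv2.imwrite("pics/crop1.png",cv2.resize(p[170:370,190:440,::-1],None,fx=3,fy=3,interpolation=cv2.INTER_CUBIC))
for (u,v) in [(230,210),(270,210),(280,240),(252,224),(250,240),(290,305),(270,170),(340,315),(400,200),(420,100),(250,90)]:print((u,v),W[v,u].round(4))
E
```

```text
(230, 210) [ 0.4564 -0.0451  0.0196]
(270, 210) [ 0.5088 -0.0457  0.0182]
(280, 240) [ 0.5201 -0.0892  0.0186]
(252, 224) [ 0.4884 -0.0576  0.0374]
(250, 240) [ 0.4905 -0.0684  0.0613]
(290, 305) [ 0.5309 -0.1908  0.0249]
(270, 170) [ 0.5084  0.0037 -0.0013]
(340, 315) [ 0.6034 -0.2007  0.0342]
(400, 200) [ 0.6766 -0.0295  0.0262]
(420, 100) [0.6863 0.09   0.0333]
(250, 90) [0.499  0.1005 0.04  ]
```

View pics/crop1.png

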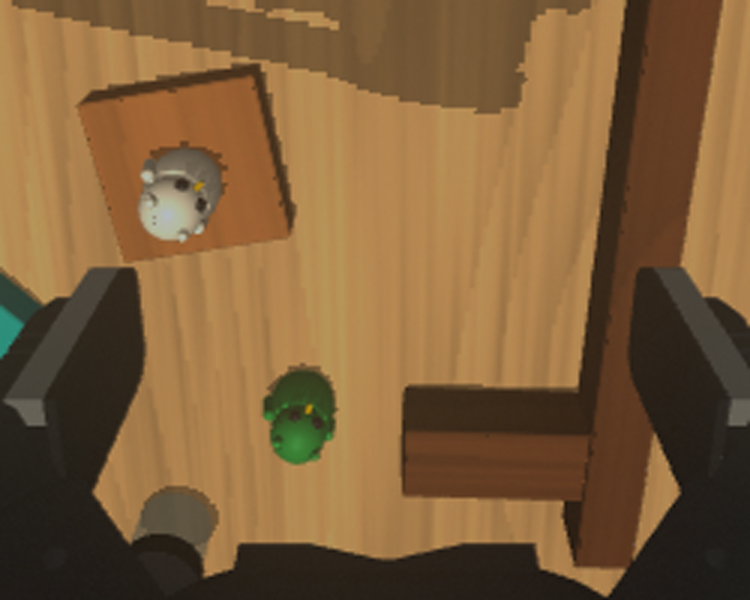

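View pics/td_wrist.png

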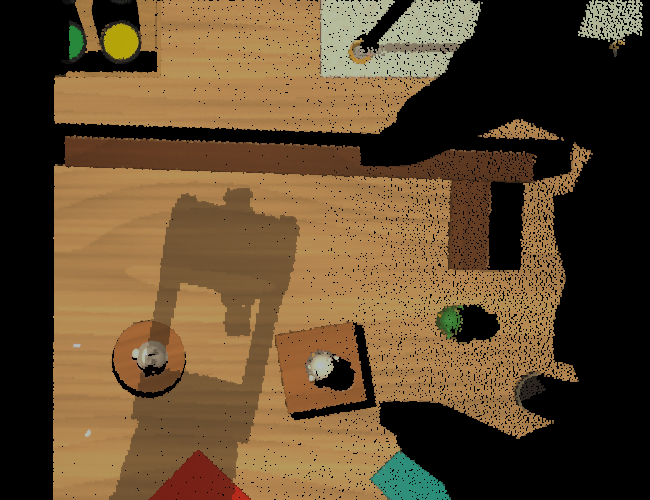

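View pics/td_side.png

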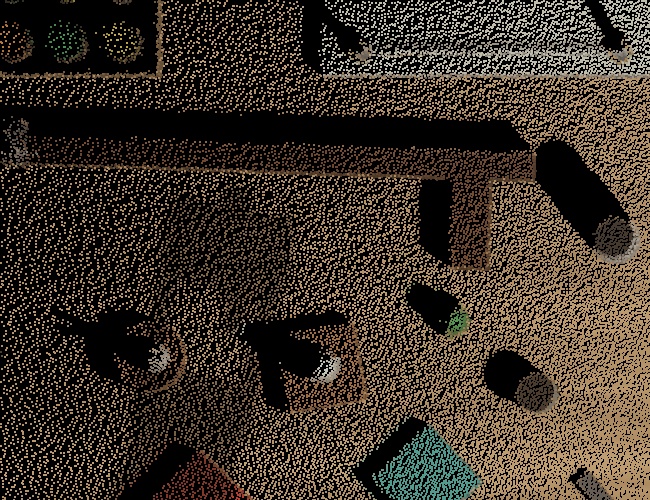

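The crop confirms it: white owl with a yellow beak on the plain wooden square board, and the green look-alike owl off to the side towards the block. Next, precise poses.

```bash
cat >> h.py <<'E'
def meas(f,xr=(.42,.56),yr=(-.14,-.01)):
    p,W=cloud(f); x,y,z=W[...,0],W[...,1],W[...,2]
    b=(x>xr[0])&(x<xr[1])&(y>yr[0])&(y<yr[1])
    t=b&(z>.014)&(z<.023)
    if t.sum()>50:
        r=cv2.minAreaRect(W[t][:,:2].astype(np.float32)*1000)
        print(f,"board",np.array(r[0]).round(1),np.array(r[1]).round(1),round(r[2],2),t.sum(),cv2.boxPoints(r).round(0).tolist())
    o=b&(z>.028)&(z<.07)
    if o.sum()>10:
        c,rr=cv2.minEnclosingCircle(W[o][:,:2].astype(np.float32)*1000); print(" owl",np.round(c,1),round(rr,1),z[o].max())
E
python3 - <<'E'
from h import *
for n in ["scene","side","wrist"]:
    meas(n+"0.npz")
    p,W=cloud(n+"0.npz"); x,y,z=W[...,0],W[...,1],W[...,2]
    t=(z>.03)&(z<.038)&(x>.57)&(x<.75)&(y>-.32)&(y<.2)
    bt=t&(x>.66)
    # near edge of batten per y bin
    for lo in (-.15,-.1,-.05,0,.05,.1,.15):
        s=bt&(y>lo)&(y<lo+.05)
        if s.sum()>5: print(n,lo+.025,np.percentile(x[s],[1,99]).round(4),s.sum())
    s=t&(x<.65)&(y<-.17)
    if s.sum()>20:print(" block",np.percentile(y[s],[1,99]).round(4),np.percentile(x[s],[1]).round(4))
    for nm,(cx,cy) in dict(green=(.528,-.2),disc=(.493,.101),turq=(.38,-.16),red=(.37,.05)).items():
        s=(abs(x-cx)<.07)&(abs(y-cy)<.06)&(z>.012)&(z<.06)
        if s.sum()>20:print(nm,np.percentile(x[s],[1,99]).round(3),np.percentile(y[s],[1,99]).round(3),z[s].max().round(3))
E
```

```text
scene0.npz board [483.7 -68.2] [83.6 80.2] 11.03 467 [[435.0, -37.0], [450.0, -116.0], [532.0, -100.0], [517.0, -21.0]]
 owl [483.5 -71.9] 18.8 0.06520518991688376
scene -0.125 [0.6752 0.7054] 201
scene -0.07500000000000001 [0.6772 0.7067] 215
scene -0.025 [0.6787 0.7086] 235
scene 0.025 [0.68   0.7103] 251
scene 0.07500000000000001 [0.6815 0.7115] 281
scene 0.125 [0.6832 0.7132] 302
scene 0.175 [0.6849 0.7148] 331
 block [-0.2376 -0.1968] [0.583]
green [0.515 0.597] [-0.234 -0.186] 0.045
disc [0.463 0.53 ] [0.069 0.137] 0.059
turq [0.325 0.423] [-0.215 -0.122] 0.023
red [0.304 0.398] [0.004 0.103] 0.024
side0.npz board [482.6 -71.2] [80.7 83.9] 9.89 550 [[436.0, -37.0], [450.0, -120.0], [530.0, -106.0], [515.0, -23.0]]
 owl [482.4 -74. ] 18.2 0.06491675479880983
side -0.125 [0.6737 0.7031] 153
side -0.07500000000000001 [0.675  0.7057] 142
side -0.025 [0.6768 0.7071] 121
side 0.025 [0.6782 0.7083] 112
side 0.07500000000000001 [0.6796 0.7102] 102
side 0.125 [0.682  0.7127] 89
side 0.175 [0.6838 0.7126] 82
 block [-0.2402 -0.1998] [0.5808]
green [0.513 0.597] [-0.239 -0.197] 0.045
disc [0.46  0.527] [0.066 0.132] 0.06
turq [0.32  0.423] [-0.218 -0.125] 0.022
red [0.302 0.395] [-0.003  0.097] 0.022
wrist0.npz board [482.8 -70. ] [80.2 80.2] 9.65 2608 [[437.0, -37.0], [450.0, -116.0], [529.0, -103.0], [516.0, -24.0]]
 owl [482.3 -73. ] 18.8 0.0645685615612613
wrist -0.125 [0.673  0.7027] 367
wrist -0.07500000000000001 [0.6749 0.7046] 823
wrist -0.025 [0.6768 0.7064] 937
wrist 0.025 [0.6786 0.7081] 1072
wrist 0.07500000000000001 [0.6802 0.7098] 1233
wrist 0.125 [0.682  0.7116] 1453
wrist 0.175 [0.6835 0.7131] 1166
 block [-0.2381 -0.1986] [0.5805]
green [0.514 0.598] [-0.237 -0.187] 0.044
disc [0.461 0.528] [0.068 0.134] 0.06
turq [0.32  0.397] [-0.199 -0.122] 0.021
red [0.303 0.396] [0.003 0.101] 0.022
```

Request:
send_rows(
  motion=[
    [-0.34, -0.67, 0, 0, 0, -1, 0.1],
    [-0.34, -0.67, 0, 0, 0, 0, 0.1],
    [-0.34, -0.67, 0, 0, 0, 0, 0.1],
    [-0.34, -0.67, 0, 0, 0, 0, 0.1],
    [0, 0, 0, 0, 0, -1, 0.1],
    [0, 0, 0, 0, 0, -1, 0.1],
    [0, 0, 0, 0, 0, -1, 0.1],
    [0, 0, 0, 0, 0, -1, 0.1],
    [0, 0, 0, 0, 0, -1, 0.1],
    [0, 0, 0, 0, 0, -1, 0.1],
    [0, 0, 0, 0, 0, -1, 0.1],
    [0, 0, 0, 0, 0, -1, 0.1],
  ],
)

```text
time_s: 1.65
ee_pos: [0.4112, -0.0918, 0.2274]
tool_rot: [0.445, 0.895, -0.001, -0.003]
contact_force: [0.1, 0.5, 0.4]
grip_width: 0.0382
```

Request:
send_rows(
  motion=[
    [0, 0, 0, 0, 0, -1, 0.1],
    [0, 0, 0, 0, 0, -1, 0.1],
    [0, 0, 0, 0, 0, -1, 0.1],
    [0, 0, 0, 0, 0, -1, 0.1],
    [0, 0, 0, 0, 0, -1, 0.1],
    [0, 0, 0, 0, 0, -1, 0.1],
    [0, 0, 0, 0, 0, -1, 0.1],
    [0, 0, 0, 0, 0, -1, 0.1],
    [0, 0, 0, 0, 0, -1, 0.1],
    [0, 0, 0, 0, 0, -1, 0.1],
    [0, 0, 0, 0, 0, -1, 0.1],
    [0, 0, 0, 0, 0, -1, 0.1],
  ],
)

```text
time_s: 3.15
ee_pos: [0.4087, -0.0904, 0.2247]
tool_rot: [0.028, 1.0, 0.002, -0.006]
contact_force: [-0.0, -0.2, 1.0]
grip_width: 0.0387
```

```bash
cat >> h.py <<'E'
def goto(tx,ty,tz,yaw_deg):
    """yaw_deg: tool y direction angle from +Y world is yaw (jaw along batten) """
    from plant import state
    from scipy.spatial.transform import Rotation as R
    s=state(); r=R.from_quat(s['tool_rot']); M=r.as_matrix()
    d=np.array([tx,ty,tz])-s['ee_pos']
    yr=np.deg2rad(yaw_deg)
    yy=np.array([-np.sin(yr),np.cos(yr),0]); zz=np.array([0,0,-1.]); xx=np.cross(yy,zz)
    T=np.stack([xx,yy,zz],1)
    rv=R.from_matrix(M.T@T).as_rotvec(degrees=True)
    print("t",s['time_s'],"pos",s['ee_pos'].round(4),"F",s['contact_force'].round(1),"gw",s['grip_width'].round(4))
    print(" yaw",round(np.degrees(np.arctan2(-M[0,1],M[1,1])),2),"tilt axes z",M[:,2].round(3))
    print(" shift shares total",(M.T@d/.06).round(3)," turn shares",(rv/4).round(2))
E
python3 - <<'E'
from h import *
goto(.413,-.082,.23,9.7)
from plant import *
p,d=read_camera("wrist"); cv2.imwrite("pics/w1.png",p[:,:,::-1])
E
```

```text
Traceback (most recent call last):
  File "h.py", line 29, in goto
    print("t",s['time_s'],"pos",s['ee_pos'].round(4),"F",s['contact_force'].round(1),"gw",s['grip_width'].round(4))
                                                                                          ^^^^^^^^^^^^^^^^^^^^^
AttributeError: 'float' object has no attribute 'round'
```

```bash
sed -i "s/s\['grip_width'\].round(4)/round(s['grip_width'],4)/" h.py
python3 - <<'E'
from h import *
goto(.413,-.082,.23,9.7)
from plant import *
p,d=read_camera("wrist"); cv2.imwrite("pics/w1.png",p[:,:,::-1])
E
```

```text
t 3.15 pos [ 0.4087 -0.0904  0.2247] F [-0.  -0.2  1. ] gw 0.0387
 yaw -3.23 tilt axes z [-0.011  0.004 -1.   ]
 shift shares total [-0.062  0.144 -0.089]  turn shares [ 0.07 -0.16 -3.23]
```

View pics/w1.png

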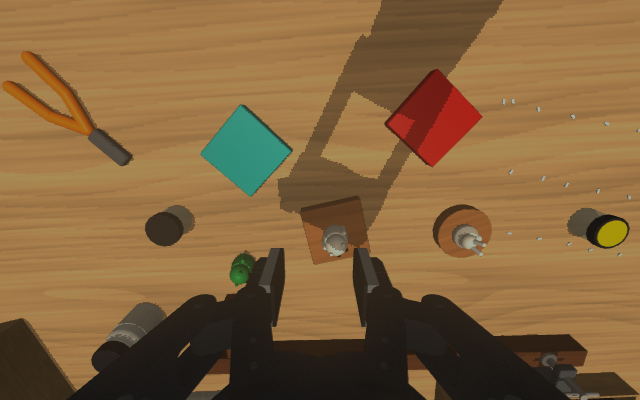

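Request:
send_rows(
  motion=[
    [-0.02, 0.05, 0, 0, 0, -0.85, 0.1],
    [-0.02, 0.05, 0, 0, 0, -0.85, 0.1],
    [-0.02, 0.05, 0, 0, 0, -0.85, 0.1],
    [0, 0, 0.3, 0, 0, -0.6, 0.1],
    [0, 0, 0.45, 0, 0, 0, 0.1],
    [0, 0, 0.45, 0, 0, 0, 0.1],
    [0, 0, 0.45, 0, 0, 0, 0.1],
    [0, 0, 0.45, 0, 0, 0, 0.1],
    [0, 0, 0.3, 0, 0, 0, 0.1],
    [0, 0, 0.1, 0, 0, 0, 0.1],
    [0, 0, 0, 0, 0, 0, 0.1],
  ],
)

```text
time_s: 4.58
ee_pos: [0.4102, -0.0801, 0.0702]
tool_rot: [-0.081, 0.997, 0.003, -0.005]
contact_force: [0.9, -0.6, 0.2]
grip_width: 0.0384
```

Run:
```python
from h import *
goto(.413,-.082,.01,9.7)
from plant import *
for n in ("wrist","side"):
    p,d=read_camera(n); cv2.imwrite(f"pics/{n}2.png",p[:,:,::-1]);c=get_calibration(n);np.savez(f"{n}2.npz",p=p,d=d,K=c["mtx"],E=c["extrinsics"])
a=cv2.imread("pics/side2.png")[170:320,230:430];b=cv2.imread("pics/wrist2.png")
cv2.imwrite("pics/s2.png",cv2.resize(a,None,fx=3.5,fy=3.5,interpolation=cv2.INTER_CUBIC))
```

```text
t 4.575 pos [ 0.4102 -0.0801  0.0702] F [ 0.9 -0.6  0.2] gw 0.0384
 yaw 9.27 tilt axes z [-0.011  0.004 -1.   ]
 shift shares total [-0.051 -0.044  1.002]  turn shares [ 0.09 -0.14 -0.11]
```

View pics/s2.png

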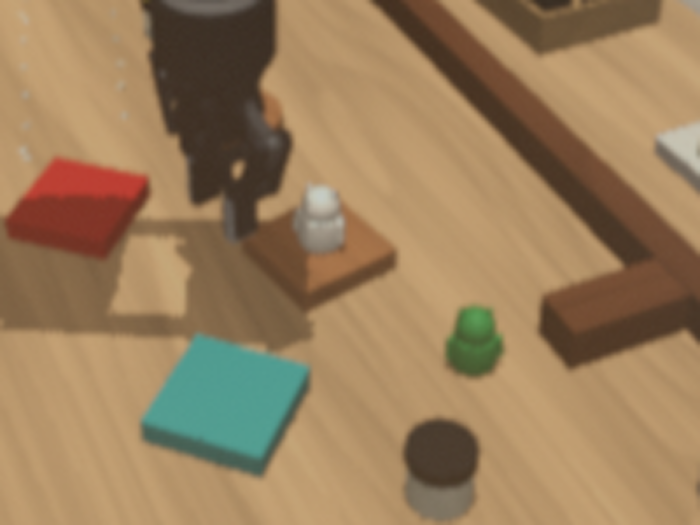

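View pics/wrist2.png

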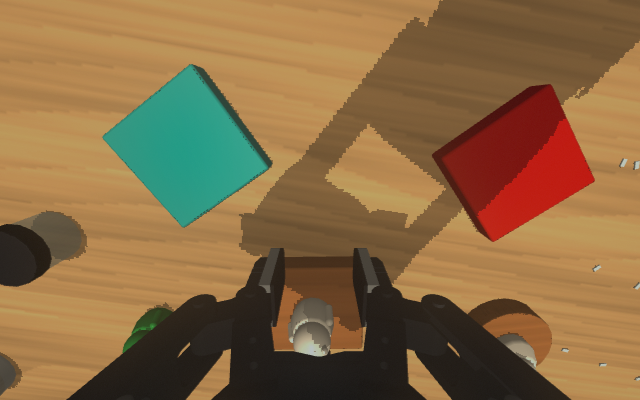

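Run:
```python
from h import *
p,W=cloud("wrist2.npz")
for u,v in [(276,252),(278,300),(362,252),(366,300),(270,270),(372,270),(276,320),(364,320)]: print(u,v,W[v,u].round(4))
p,W=cloud("side2.npz"); x,y,z=W[...,0],W[...,1],W[...,2]
s=(abs(x-.41)<.05)&(abs(y+.08)<.06)&(z>.03)&(z<.1)
print(np.percentile(z[s],[0,2,10]),np.percentile(x[s],[1,99]))
```

```text
276 252 [ 0.4025 -0.104   0.0784]
278 300 [ 0.4176 -0.0987  0.0971]
362 252 [ 0.395  -0.0597  0.0793]
366 300 [ 0.4031 -0.0608  0.1084]
270 270 [ 0.4021 -0.1043  0.0969]
372 270 [ 0.3951 -0.0576  0.0963]
276 320 [ 0.4213 -0.098   0.1064]
364 320 [ 0.4141 -0.0592  0.1077]
[0.07009396 0.07119964 0.07583052] [0.39517742 0.42182891]
```

Request:
send_rows(
  motion=[
    [-0.02, -0.02, 0.45, 0.05, -0.07, -0.1, 0.1],
    [-0.02, -0.02, 0.35, 0.05, -0.07, 0, 0.1],
    [0, 0, 0.1, 0, 0, 0, 0.1],
    [0, 0, 0, 0, 0, 0, 0.1],
  ],
)

```text
time_s: 5.18
ee_pos: [0.4171, -0.0842, 0.0195]
tool_rot: [-0.084, 0.996, -0.003, 0.004]
contact_force: [-0.6, 0.1, 0.8]
grip_width: 0.0383
```

Request:
send_rows(
  motion=[
    [0, 0, 0.18, 0, 0, -0.1, 0.1],
    [0, 0, 0.05, 0, 0, 0, 0.1],
    [0, 0, 0, 0, 0, 0, 0.1],
  ],
)

```text
time_s: 5.55
ee_pos: [0.4187, -0.0849, 0.0065]
tool_rot: [-0.088, 0.996, -0.004, 0.006]
contact_force: [-0.4, 0.3, 0.3]
grip_width: 0.0383
```

Run:
```python
from h import *
goto(.432,-.078,.006,9.7)
```

```text
t 5.55 pos [ 0.4187 -0.0849  0.0065] F [-0.4  0.3  0.3] gw 0.0383
 yaw 10.11 tilt axes z [ 0.012 -0.007 -1.   ]
 shift shares total [-0.239  0.074  0.01 ]  turn shares [-0.13  0.15  0.1 ]
```

Request:
send_rows(
  motion=[
    [-0.05, 0.02, 0, 0, 0, 0, 0.1],
    [-0.06, 0.02, 0, 0, 0, 0, 0.1],
    [-0.06, 0.02, 0, 0, 0, 0, 0.1],
    [-0.06, 0.02, 0, 0, 0, 0, 0.1],
    [-0.06, 0, 0, 0, 0, 0, 0.1],
    [-0.06, 0, 0, 0, 0, 0, 0.1],
    [-0.06, 0, 0, 0, 0, 0, 0.1],
    [-0.06, 0, 0, 0, 0, 0, 0.1],
  ],
)

```text
time_s: 6.55
ee_pos: [0.4472, -0.0745, 0.0071]
tool_rot: [-0.088, 0.996, -0.004, 0.005]
contact_force: [-0.7, 0.2, -0.3]
grip_width: 0.038
```

```bash
cat >> h.py <<'E'
def snap(i,names=("side",),**k):
    from plant import read_camera,get_calibration
    for n in names:
        c=get_calibration(n);p,d=read_camera(n)
        cv2.imwrite(f"pics/{n}{i}.png",p[:,:,::-1]);np.savez(f"{n}{i}.npz",p=p,d=d,K=c["mtx"],E=c["extrinsics"])
        meas(f"{n}{i}.npz",**k)
E
python3 - <<'E'
from h import *
goto(.45,-.078,.006,9.7)
snap(3,("side","scene"))
a=cv2.imread("pics/side3.png")[170:320,230:430]
cv2.imwrite("pics/s3.png",cv2.resize(a,None,fx=3.5,fy=3.5,interpolation=cv2.INTER_CUBIC))
E
```

```text
t 6.55 pos [ 0.4472 -0.0745  0.0071] F [-0.7  0.2 -0.3] gw 0.038
 yaw 10.13 tilt axes z [ 0.011 -0.007 -1.   ]
 shift shares total [-0.035 -0.065  0.019]  turn shares [-0.13  0.14  0.11]
side3.npz board [487.4 -77.2] [104.7  67.9] 8.37 383 [[431.0, -51.0], [441.0, -118.0], [544.0, -103.0], [534.0, -36.0]]
 owl [454.3 -71.8] 59.0 0.06991951105793179
scene3.npz board [488.9 -67.1] [101.1  81.8] 9.03 506 [[433.0, -35.0], [445.0, -115.0], [545.0, -100.0], [532.0, -19.0]]
 owl [458.  -69.9] 58.6 0.0697920538031044
```

View pics/s3.png

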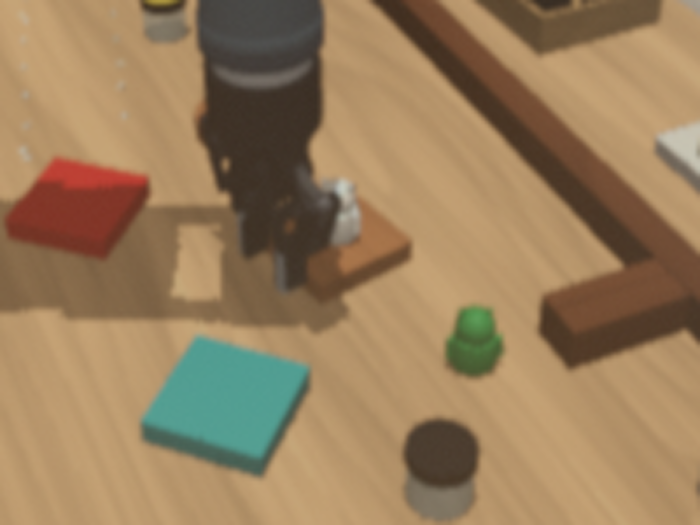

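Request:
send_rows(
  motion=[
    [-0.07, -0.014, 0, 0, 0, 0.12, 0.1],
    [-0.08, -0.014, 0.003, 0, 0, 0.16, 0.1],
    [-0.08, -0.014, 0.003, 0, 0, 0.16, 0.1],
    [-0.08, -0.012, 0.003, 0, 0, 0.16, 0.1],
    [-0.08, -0.012, 0.003, 0, 0, 0.16, 0.1],
    [-0.08, -0.01, 0.003, 0, 0, 0.16, 0.1],
    [-0.08, -0.01, 0.003, 0, 0, 0.16, 0.1],
    [-0.08, -0.008, 0.003, 0, 0, 0.16, 0.1],
    [-0.08, -0.007, 0.003, 0, 0, 0.16, 0.1],
    [-0.08, -0.006, 0.003, 0, 0, 0.16, 0.1],
    [-0.07, -0.005, 0.003, 0, 0, 0.16, 0.1],
    [-0.06, -0.004, 0.003, 0, 0, 0.16, 0.1],
  ],
)

```text
time_s: 8.15
ee_pos: [0.5068, -0.075, 0.0055]
tool_rot: [-0.018, 1.0, -0.004, 0.006]
contact_force: [-1.0, 0.3, 0.5]
grip_width: 0.0385
```

Run:
```python
from h import *
goto(.584,-.075,.006,-1.95)
snap(4,("side","wrist"))
a=cv2.imread("pics/side4.png")[150:300,230:430]
cv2.imwrite("pics/s4.png",cv2.resize(a,None,fx=3.5,fy=3.5,interpolation=cv2.INTER_CUBIC))
```

```text
t 8.15 pos [ 0.5068 -0.075   0.0055] F [-1.   0.3  0.5] gw 0.0385
 yaw 2.07 tilt axes z [ 0.011 -0.007 -1.   ]
 shift shares total [-1.286 -0.046  0.007]  turn shares [-0.1   0.16  1.01]
side4.npz board [526.9 -82.1] [63.8 71.1] 3.51 213 [[493.0, -49.0], [497.0, -120.0], [561.0, -116.0], [557.0, -45.0]]
 owl [507.6 -74.8] 56.1 0.06992381141601396
wrist4.npz board [526.2 -74.4] [63.5 65.7] 2.12 5277 [[493.0, -43.0], [496.0, -108.0], [559.0, -106.0], [557.0, -40.0]]
 owl [499.  -74.9] 56.1 0.06999594633617644
```

View pics/s4.png

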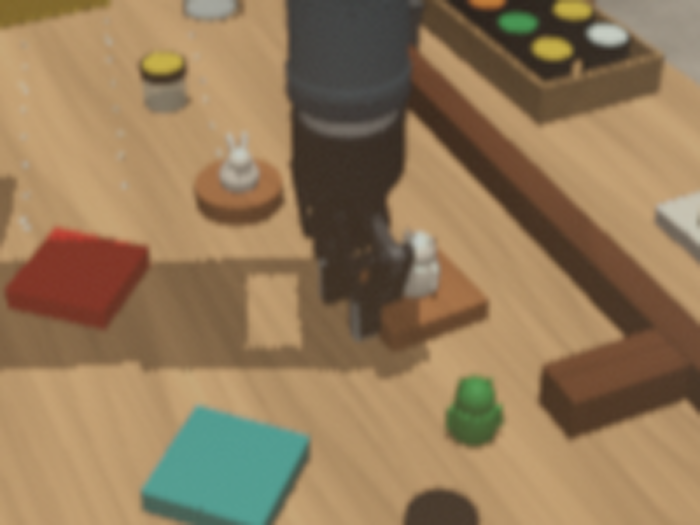

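View pics/wrist4.png

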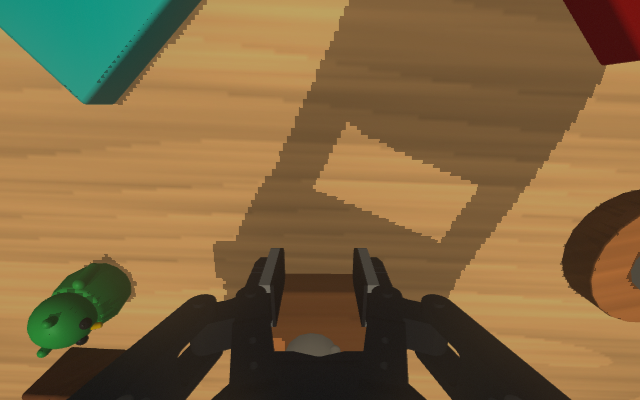

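Request:
send_rows(
  motion=[
    [-0.06, -0.004, 0, 0, 0, 0.08, 0.1],
    [-0.08, -0.003, 0, 0, 0, 0.08, 0.1],
    [-0.08, -0.003, 0, 0, 0, 0.08, 0.1],
    [-0.08, -0.003, 0, 0, 0, 0.08, 0.1],
    [-0.08, -0.002, 0, 0, 0, 0.08, 0.1],
    [-0.08, -0.002, 0, 0, 0, 0.08, 0.1],
    [-0.08, 0, 0, 0, 0, 0.08, 0.1],
    [-0.08, 0, 0, 0, 0, 0.08, 0.1],
    [-0.08, 0, 0, 0, 0, 0.08, 0.1],
    [-0.08, 0, 0, 0, 0, 0.08, 0.1],
    [-0.08, 0, 0, 0, 0, 0.08, 0.1],
    [-0.05, 0, 0, 0, 0, 0.05, 0.1],
  ],
)

```text
time_s: 9.75
ee_pos: [0.5653, -0.0759, 0.006]
tool_rot: [0.016, 1.0, -0.003, 0.006]
contact_force: [-0.4, -0.2, 0.6]
grip_width: 0.0385
```

Run:
```python
from h import *
goto(.584,-.075,.006,-1.95)
snap(5,("side",))
a=cv2.imread("pics/side5.png")[150:300,260:460]
cv2.imwrite("pics/s5.png",cv2.resize(a,None,fx=3.5,fy=3.5,interpolation=cv2.INTER_CUBIC))
p,W=cloud("side5.npz");x,y,z=W[...,0],W[...,1],W[...,2]
t=(z>.014)&(z<.022)&(x>.58)&(x<.66)&(y>-.16)&(y<-.02)
for lo in np.arange(-.13,-.02,.015):
    s=t&(y>lo)&(y<lo+.015); 
    if s.sum()>3: print(lo.round(3),x[s].max().round(4),s.sum())
```

```text
t 9.75 pos [ 0.5653 -0.0759  0.006 ] F [-0.4 -0.2  0.6] gw 0.0385
 yaw -1.89 tilt axes z [ 0.012 -0.007 -1.   ]
 shift shares total [-0.311  0.026  0.004]  turn shares [-0.1   0.17  0.02]
 owl [554.8 -74.1] 55.6 0.06969366222741014
-0.13 0.6519 66
-0.115 0.6543 110
-0.1 0.653 88
-0.085 0.6537 20
-0.07 0.6555 15
-0.055 0.6562 7
```

View pics/s5.png

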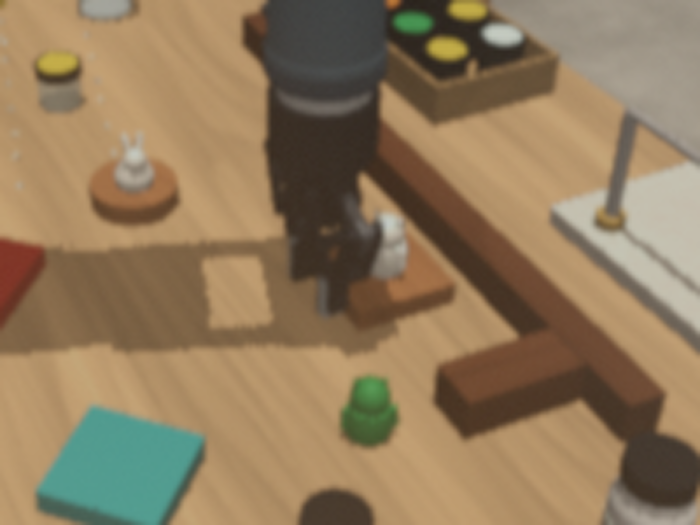

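Request:
send_rows(
  motion=[
    [-0.05, 0, 0, 0, 0, 0, 0.1],
    [-0.05, 0, 0, 0, 0, 0, 0.1],
    [-0.05, 0, 0, 0, 0, 0, 0.1],
    [-0.04, 0, 0, 0, 0, 0, 0.1],
    [-0.03, 0, 0, 0, 0, 0, 0.1],
    [-0.03, 0, 0, 0, 0, 0, 0.1],
    [-0.03, 0, 0, 0, 0, 0, 0.1],
    [-0.02, 0, 0, 0, 0, 0, 0.1],
  ],
)

```text
time_s: 10.8
ee_pos: [0.5845, -0.0766, 0.0062]
tool_rot: [0.017, 1.0, -0.003, 0.006]
contact_force: [0.1, -0.5, 0.2]
grip_width: 0.0386
```

Request:
send_rows(
  motion=[
    [-0.03, 0, 0, 0, 0, 0, 0.1],
    [-0.03, 0, 0, 0, 0, 0, 0.1],
  ],
)

```text
time_s: 11.05
ee_pos: [0.586, -0.0765, 0.0059]
tool_rot: [0.016, 1.0, -0.003, 0.003]
contact_force: [-10.8, -0.3, 7.0]
grip_width: 0.0383
```

Run:
```python
from h import *
goto(.584,-.075,.006,-1.95)
```

```text
t 11.05 pos [ 0.586  -0.0765  0.0059] F [-10.8  -0.3   7. ] gw 0.0383
 yaw -1.87 tilt axes z [ 0.006 -0.007 -1.   ]
 shift shares total [ 0.034  0.025 -0.002]  turn shares [-0.09  0.09  0.02]
```

Request:
send_rows(
  motion=[
    [0.05, 0, 0, 0, 0, 0, 0.1],
    [0.15, 0, 0, 0, 0, 0, 0.1],
    [0.25, 0, 0, 0, 0, 0, 0.1],
    [0.15, 0, -0.2, 0, 0, 0, 0.1],
    [0, 0, -0.6, 0, 0, 0, 0.1],
    [0, 0, -0.7, 0, 0, 0, 0.1],
    [0, 0, -0.7, 0, 0, 0, 0.1],
    [0, 0, -0.4, 0, 0, 1, 0.1],
    [0, 0, 0, 0, 0, 1, 0.1],
    [0, 0, 0, 0, 0, 1, 0.1],
    [0, 0, 0, 0, 0, 1, 0.1],
    [0, 0, 0, 0, 0, 1, 0.1],
  ],
)

```text
time_s: 12.55
ee_pos: [0.5454, -0.0739, 0.1675]
tool_rot: [0.195, 0.981, -0.002, 0.008]
contact_force: [-0.3, 0.1, -0.6]
grip_width: 0.0386
```

Request:
send_rows(
  motion=[
    [0, 0, 0, 0, 0, 1, 0.1],
    [0, 0, 0, 0, 0, 1, 0.1],
    [0, 0, 0, 0, 0, 1, 0.1],
    [0, 0, 0, 0, 0, 1, 0.1],
    [0, 0, 0, 0, 0, 1, 0.1],
    [0, 0, 0, 0, 0, 1, 0.1],
    [0, 0, 0, 0, 0, 1, 0.1],
    [0, 0, 0, 0, 0, 1, 0.1],
    [0, 0, 0, 0, 0, 1, 0.1],
    [0, 0, 0, 0, 0, 1, 0.1],
    [0, 0, 0, 0, 0, 1, 0.1],
    [0, 0, 0, 0, 0, 1, 0.1],
  ],
)

```text
time_s: 14.05
ee_pos: [0.542, -0.073, 0.167]
tool_rot: [0.589, 0.808, 0.003, 0.011]
contact_force: [0.5, -0.6, 0.4]
grip_width: 0.0383
```

Run:
```python
from h import *
goto(.628,.005,.15,-91.95)
snap(6,("side","wrist"),xr=(.58,.667),yr=(-.14,-.01))
```

```text
t 14.05 pos [ 0.542 -0.073  0.167] F [ 0.5 -0.6  0.4] gw 0.0383
 yaw -72.17 tilt axes z [ 0.021 -0.008 -1.   ]
 shift shares total [0.802 1.757 0.303]  turn shares [0.28 0.16 4.94]
side6.npz board [631.4 -80.2] [80.1 73.1] 87.6 436 [[593.0, -119.0], [666.0, -122.0], [670.0, -42.0], [597.0, -39.0]]
 owl [632.9 -83.7] 19.3 0.06463156604268311
wrist6.npz board [631.6 -79.6] [79.7 73.3] 88.03 3443 [[594.0, -118.0], [667.0, -121.0], [670.0, -41.0], [596.0, -39.0]]
 owl [633.6 -80.4] 17.4 0.0642154404101961
```

View pics/side6.png

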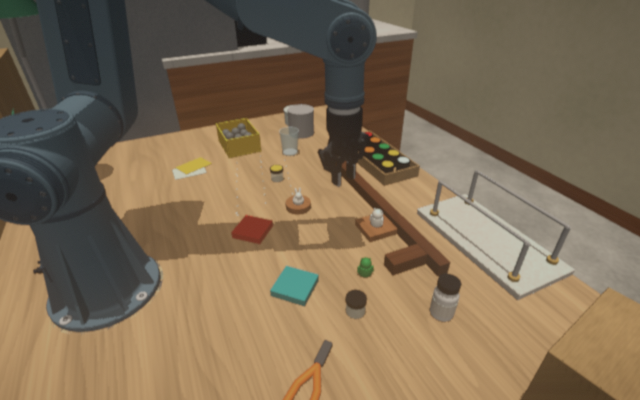

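View pics/wrist6.png

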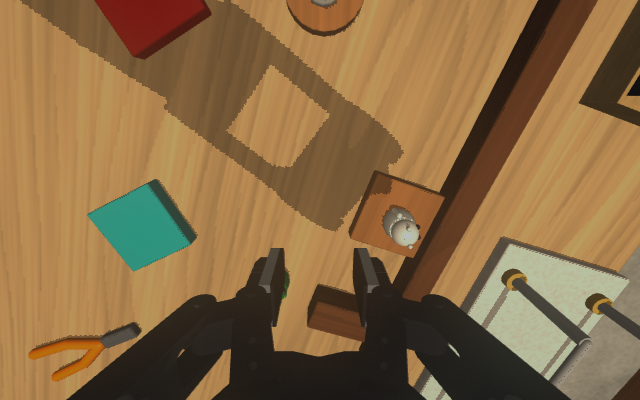

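Request:
send_rows(
  motion=[
    [0, 0, 0, 0.07, 0.04, 0.95, 0.1],
    [0, 0, 0, 0.07, 0.04, 0.95, 0.1],
    [0, 0, 0, 0.07, 0.04, 0.95, 0.1],
    [0, 0, 0, 0.07, 0.04, 0.95, 0.1],
    [0, 0, 0, 0, 0, 0.95, 0.1],
    [0.4, 0.4, 0, 0, 0, 0, 0.1],
    [0.45, 0.5, 0, 0, 0, 0, 0.1],
    [0.4, 0.4, 0, 0, 0, 0, 0.1],
    [0, 0, 0, 0, 0, 0, 0.1],
  ],
)

```text
time_s: 15.28
ee_pos: [0.6222, 0.002, 0.167]
tool_rot: [0.713, 0.701, 0.001, 0.001]
contact_force: [-0.0, 0.2, -0.9]
grip_width: 0.0386
```

Run:
```python
from h import *
goto(.628,-.002,.01,-91.95)
```

```text
t 15.275 pos [0.6222 0.002  0.167 ] F [-0.   0.2 -0.9] gw 0.0386
 yaw -90.91 tilt axes z [ 0.003 -0.001 -1.   ]
 shift shares total [-0.064  0.091  2.616]  turn shares [0.04 0.01 0.26]
```

Request:
send_rows(
  motion=[
    [0, 0.05, 0.4, 0, 0, 0.15, 0.1],
    [0, 0.04, 0.5, 0, 0, 0.1, 0.1],
    [0, 0, 0.5, 0, 0, 0, 0.1],
    [0, 0, 0.5, 0, 0, 0, 0.1],
    [0, 0, 0.3, 0, 0, 0, 0.1],
    [0, 0, 0.1, 0, 0, 0, 0.1],
    [0, 0, 0, 0, 0, 0, 0.1],
  ],
)

```text
time_s: 16.15
ee_pos: [0.626, -0.0022, 0.0269]
tool_rot: [0.717, 0.697, 0.001, 0.003]
contact_force: [-0.3, 0.6, 0.0]
grip_width: 0.0382
```

Run:
```python
from h import *
goto(.629,-.002,.007,-91.95)
```

```text
t 16.15 pos [ 0.626  -0.0022  0.0269] F [-0.3  0.6  0. ] gw 0.0382
 yaw -91.63 tilt axes z [ 0.004 -0.003 -1.   ]
 shift shares total [0.005 0.049 0.332]  turn shares [0.06 0.04 0.08]
```

Request:
send_rows(
  motion=[
    [0, 0.02, 0.25, 0, 0, 0.06, 0.1],
    [0, 0.02, 0.08, 0, 0, 0, 0.1],
    [0, 0, 0, 0, 0, 0, 0.1],
  ],
)

```text
time_s: 16.52
ee_pos: [0.6304, -0.0026, 0.0081]
tool_rot: [0.719, 0.695, 0.002, 0.004]
contact_force: [1.0, 0.0, 0.5]
grip_width: 0.0382
```

Run:
```python
from h import *
goto(.632,-.108,.006,-91.95)
snap(7,("side","wrist"))
a=cv2.imread("pics/side7.png")[150:300,280:480]
cv2.imwrite("pics/s7.png",cv2.resize(a,None,fx=3.5,fy=3.5,interpolation=cv2.INTER_CUBIC))
```

```text
t 16.525 pos [ 0.6304 -0.0026  0.0081] F [1.  0.  0.5] gw 0.0382
 yaw -91.87 tilt axes z [ 0.008 -0.004 -1.   ]
 shift shares total [-1.754  0.083  0.042]  turn shares [0.12 0.05 0.02]
```

View pics/s7.png

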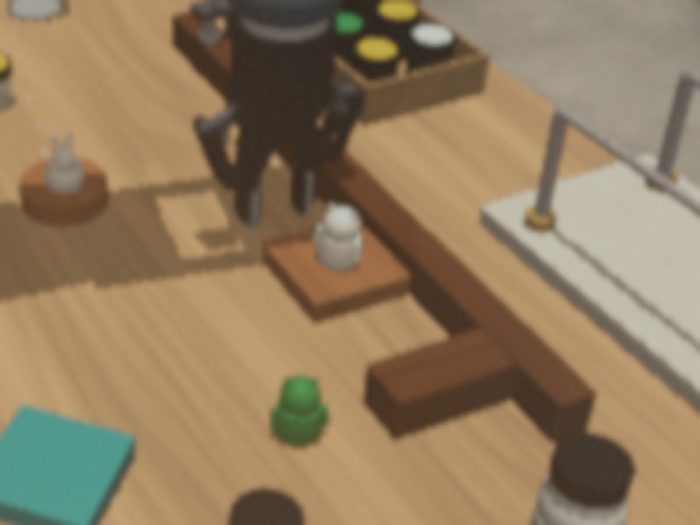

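View pics/wrist7.png

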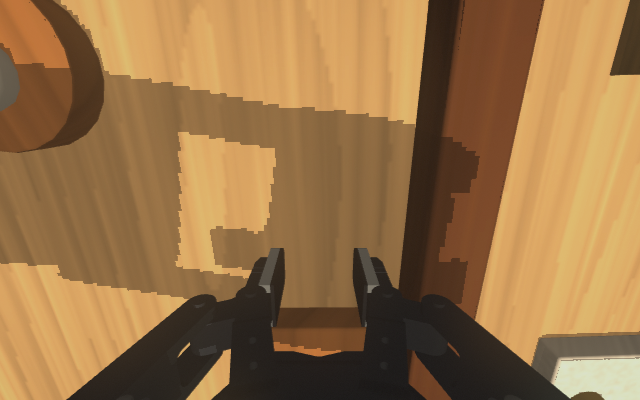

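Request:
send_rows(
  motion=[
    [-0.08, 0, 0, 0, 0, 0, 0.1],
    [-0.1, 0, 0, 0, 0, 0, 0.1],
    [-0.1, 0, 0.003, 0, 0, 0, 0.1],
    [-0.06, 0, 0.003, 0, 0, 0, 0.1],
    [-0.05, 0, 0.003, 0, 0, 0, 0.1],
    [-0.05, 0, 0.003, 0, 0, 0, 0.1],
    [-0.06, 0, 0.003, 0, 0, 0, 0.1],
    [-0.07, 0, 0.003, 0, 0, 0, 0.1],
    [-0.07, 0, 0.003, 0, 0, 0, 0.1],
    [-0.07, 0, 0, 0, 0, 0, 0.1],
    [-0.07, 0, 0, 0, 0, 0, 0.1],
    [-0.06, 0, 0, 0, 0, 0, 0.1],
  ],
)

```text
time_s: 18.12
ee_pos: [0.6293, -0.0561, 0.0083]
tool_rot: [0.718, 0.696, 0.002, 0.005]
contact_force: [0.6, 0.8, 0.9]
grip_width: 0.0385
```

Run:
```python
from h import *
goto(.632,-.1075,.006,-91.95)
snap(8,("side",))
a=cv2.imread("pics/side8.png")[150:300,280:480]
cv2.imwrite("pics/s8.png",cv2.resize(a,None,fx=3.5,fy=3.5,interpolation=cv2.INTER_CUBIC))
```

```text
t 18.125 pos [ 0.6293 -0.0561  0.0083] F [0.6 0.8 0.9] gw 0.0385
 yaw -91.85 tilt axes z [ 0.01  -0.003 -1.   ]
 shift shares total [-0.855  0.072  0.042]  turn shares [0.15 0.04 0.02]
```

View pics/s8.png

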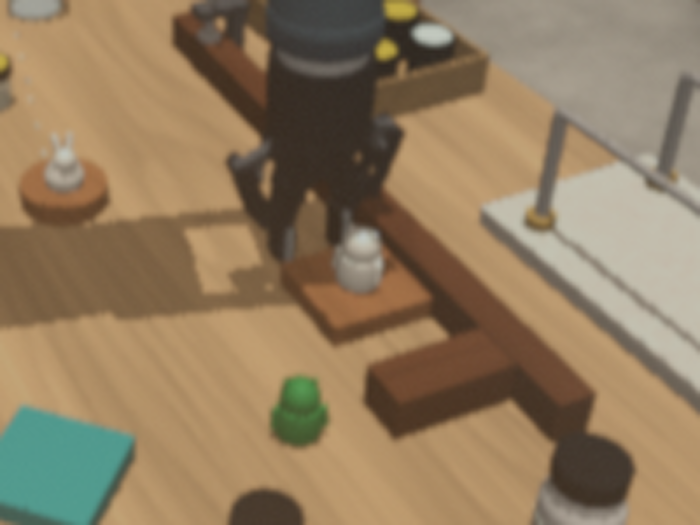

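Request:
send_rows(
  motion=[
    [-0.06, 0.003, 0.01, 0, 0, 0, 0.1],
    [-0.07, 0.003, 0.005, 0, 0, 0, 0.1],
    [-0.07, 0.003, 0.005, 0, 0, 0, 0.1],
    [-0.07, 0.003, 0.005, 0, 0, 0, 0.1],
    [-0.07, 0.003, 0.005, 0, 0, 0, 0.1],
    [-0.07, 0.003, 0.005, 0, 0, 0, 0.1],
    [-0.07, 0, 0, 0, 0, 0, 0.1],
    [-0.07, 0, 0, 0, 0, 0, 0.1],
    [-0.06, 0, 0, 0, 0, 0, 0.1],
    [-0.05, 0, 0, 0, 0, 0, 0.1],
  ],
)

```text
time_s: 19.42
ee_pos: [0.6288, -0.0988, 0.006]
tool_rot: [0.719, 0.696, 0.002, 0.005]
contact_force: [-0.1, 1.2, 0.9]
grip_width: 0.0384
```

Run:
```python
from h import *
goto(.632,-.1075,.006,-91.95)
snap(9,("side",))
a=cv2.imread("pics/side9.png")[150:300,280:480]
cv2.imwrite("pics/s9.png",cv2.resize(a,None,fx=3.5,fy=3.5,interpolation=cv2.INTER_CUBIC))
```

```text
t 19.425 pos [ 0.6288 -0.0988  0.006 ] F [-0.1  1.2  0.9] gw 0.0384
 yaw -91.86 tilt axes z [ 0.009 -0.003 -1.   ]
 shift shares total [-0.142  0.057  0.001]  turn shares [0.14 0.04 0.02]
```

View pics/s9.png

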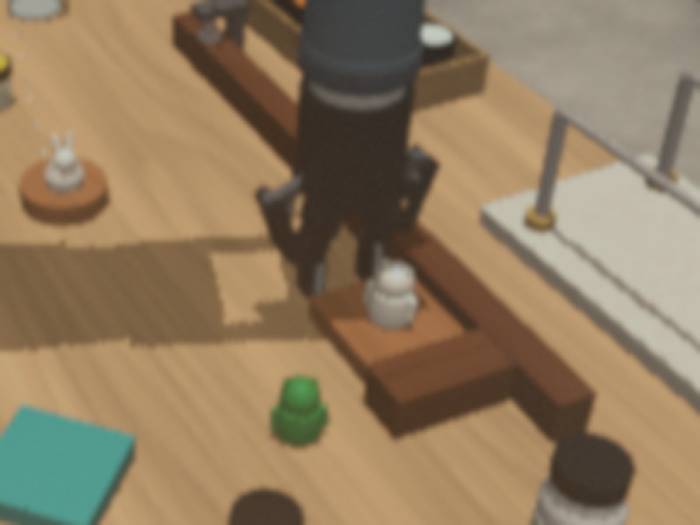

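About 9 mm left. I'll creep until the force rises.

Request:
send_rows(
  motion=[
    [-0.04, 0, 0, 0, 0, 0, 0.1],
    [-0.03, 0, 0, 0, 0, 0, 0.1],
    [-0.03, 0, 0, 0, 0, 0, 0.1],
    [-0.03, 0, 0, 0, 0, 0, 0.1],
  ],
)

```text
time_s: 19.98
ee_pos: [0.6286, -0.1074, 0.006]
tool_rot: [0.718, 0.696, 0.002, 0.005]
contact_force: [-0.5, 1.3, 1.3]
grip_width: 0.0382
```

Request:
send_rows(
  motion=[
    [-0.03, 0, 0, 0, 0, 0, 0.1],
    [-0.03, 0, 0, 0, 0, 0, 0.1],
  ],
)

```text
time_s: 20.23
ee_pos: [0.6285, -0.1091, 0.006]
tool_rot: [0.719, 0.695, 0.003, 0.003]
contact_force: [1.1, 11.7, 2.2]
grip_width: 0.0386
```

Force is up to 11.7 N, so the board is on the stop. Now I'll retreat, lift and check.

Request:
send_rows(
  motion=[
    [0.04, 0, 0, 0, 0, 0, 0.1],
    [0.15, 0, 0, 0, 0, 0, 0.1],
    [0.3, 0, 0, 0, 0, 0, 0.1],
    [0.5, 0, 0, 0, 0, 0, 0.1],
    [0.3, 0, -0.4, 0, 0, 0, 0.1],
    [0, 0, -0.7, 0, 0, 0, 0.1],
    [0, 0, -0.8, 0, 0, 0, 0.1],
    [0, 0, -0.8, 0, 0, 0, 0.1],
    [0.4, 0, -0.5, 0, 0, 0, 0.1],
    [0.4, 0, 0, 0, 0, 0, 0.1],
    [0, 0, 0, 0, 0, 0, 0.1],
  ],
)

```text
time_s: 21.6
ee_pos: [0.6292, 0.0291, 0.2034]
tool_rot: [0.717, 0.697, 0.003, 0.003]
contact_force: [-0.4, -0.3, -0.8]
grip_width: 0.0386
```

Run:
```python
from h import *
goto(.632,-.1075,.006,-91.95)
snap(10,("side","wrist","scene"),xr=(.58,.68),yr=(-.2,-.1))
a=cv2.imread("pics/side10.png")[190:290,340:460]
b=cv2.imread("pics/wrist10.png")
cv2.imwrite("pics/s10.png",cv2.resize(a,None,fx=6,fy=6,interpolation=cv2.INTER_CUBIC))
# edges along batten/block from each cam
for n in("side","wrist","scene"):
    p,W=cloud(f"{n}10.npz");x,y,z=W[...,0],W[...,1],W[...,2]
    t=(z>.016)&(z<.022)&(x>.57)&(y<-.09)
    bt=(z>.031)&(z<.038)&(x>.66)&(x<.72)
    s=lambda m,a,i,l,h:[np.percentile((x,y)[1-i][m&((x,y)[i]>l)&((x,y)[i]<h)],a).round(4)]
    try:
        print(n,"board far x,batten near x @y -.19..-.17",s(t,99,1,-.19,-.17),s(bt,1,1,-.19,-.17)," @-.14..-.125",s(t,99,1,-.14,-.125),s(bt,1,1,-.14,-.125))
        bl=(z>.031)&(z<.038)&(x<.66)&(y<-.15)
        print("   board right y, block left y @x.6",s(t,1,0,.595,.615),s(bl,99,0,.595,.615),"@.64",s(t,1,0,.64,.655),s(bl,99,0,.64,.655))
    except Exception as e: print(n,e)
    for nm,(cx,cy) in dict(green=(.528,-.2),disc=(.493,.101)).items():
        q=(abs(x-cx)<.05)&(abs(y-cy)<.06)&(z>.012)&(z<.06)
        if q.sum()>20:print(nm,np.percentile(x[q],[1,99]).round(3),np.percentile(y[q],[1,99]).round(3),z[q].max().round(3))
```

```text
t 21.6 pos [0.6292 0.0291 0.2034] F [-0.4 -0.3 -0.8] gw 0.0386
 yaw -91.65 tilt axes z [ 0.008 -0.    -1.   ]
 shift shares total [-2.273  0.087  3.292]  turn shares [0.11 0.   0.08]
side10.npz board [ 629.2 -150.1] [104.8  86.1] 7.4 446 [[572.0, -114.0], [583.0, -200.0], [687.0, -186.0], [676.0, -101.0]]
 owl [ 631.8 -149.7] 67.0 0.06544444352816349
wrist10.npz board [ 627.6 -160. ] [82.6 89.8] 88.06 2313 [[581.0, -200.0], [671.0, -203.0], [674.0, -120.0], [584.0, -117.0]]
 owl [ 630.6 -168. ] 57.5 0.06466421656168515
scene10.npz board [ 624.7 -157.1] [83.9 83.3] 89.2 481 [[583.0, -198.0], [666.0, -200.0], [667.0, -116.0], [584.0, -115.0]]
 owl [ 630.7 -151.5] 67.5 0.06687711050837811
side board far x,batten near x @y -.19..-.17 [np.float64(0.9386)] [np.float64(0.6715)]  @-.14..-.125 [np.float64(0.9383)] [np.float64(0.6736)]
   board right y, block left y @x.6 [np.float64(-0.5664)] [np.float64(-0.2008)] @.64 [np.float64(-0.2407)] [np.float64(-0.2022)]
green [0.511 0.545] [-0.218 -0.197] 0.045
disc [0.46  0.527] [0.065 0.133] 0.06
wrist board far x,batten near x @y -.19..-.17 [np.float64(0.9393)] [np.float64(0.6714)]  @-.14..-.125 [np.float64(0.9352)] [np.float64(0.6734)]
   board right y, block left y @x.6 [np.float64(-0.1996)] [np.float64(-0.1979)] @.64 [np.float64(-0.2012)] [np.float64(-0.1502)]
disc [0.461 0.529] [0.068 0.135] 0.06
scene board far x,batten near x @y -.19..-.17 [np.float64(0.9429)] [np.float64(0.6737)]  @-.14..-.125 [np.float64(0.9428)] [np.float64(0.6748)]
   board right y, block left y @x.6 [np.float64(-1.2007)] [np.float64(-0.197)] @.64 [np.float64(-1.1988)] [np.float64(-0.1526)]
green [0.515 0.547] [-0.212 -0.186] 0.045
disc [0.462 0.53 ] [0.069 0.137] 0.06
```

View pics/s10.png

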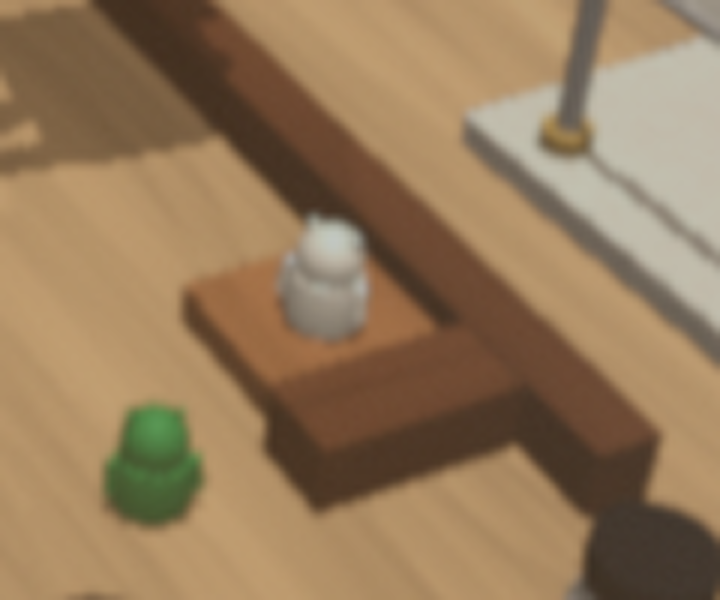

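View pics/wrist10.png

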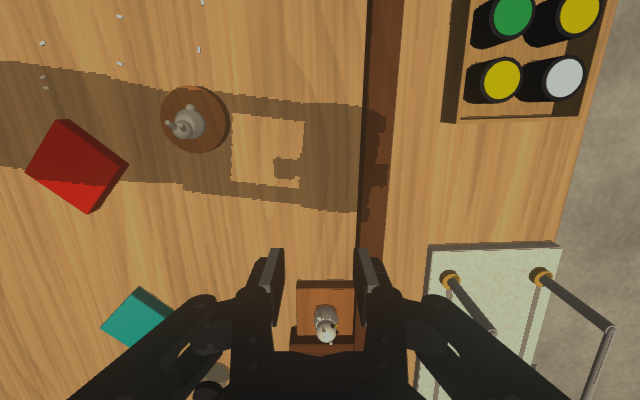

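Run:
```python
from h import *
for n in("side","wrist","scene"):
    p,W=cloud(f"{n}10.npz");x,y,z=W[...,0],W[...,1],W[...,2]
    t=(z>.0165)&(z<.0225)&(x>.57)&(x<.69)&(y>-.205)&(y<-.105)
    bt=(z>.031)&(z<.038)&(x>.66)&(x<.69)
    for lo in (-.18,-.165,-.15,-.135):
        m=(y>lo)&(y<lo+.015)
        if (t&m).sum()>5 and (bt&m).sum()>5: print(n,lo,"near edge",np.percentile(x[t&m],2).round(4),"far",np.percentile(x[t&m],98).round(4),"batten",np.percentile(x[bt&m],1).round(4))
    for lo in (.6,.615,.63,.645):
        m=(x>lo)&(x<lo+.015)
        if (t&m).sum()>5: print(n,lo,"left edge",np.percentile(y[t&m],98).round(4))
```

```text
side -0.18 near edge 0.5935 far 0.6734 batten 0.6715
side -0.165 near edge 0.5941 far 0.6738 batten 0.6732
side -0.15 near edge 0.5938 far 0.6742 batten 0.6739
side -0.135 near edge 0.5944 far 0.6428 batten 0.6736
side 0.6 left edge -0.1223
side 0.615 left edge -0.1207
side 0.63 left edge -0.1223
side 0.645 left edge -0.1476
wrist -0.18 near edge 0.5931 far 0.6716 batten 0.6725
wrist -0.165 near edge 0.5939 far 0.6716 batten 0.6724
wrist -0.15 near edge 0.5945 far 0.6714 batten 0.6734
wrist 0.6 left edge -0.1201
wrist 0.615 left edge -0.1202
wrist 0.63 left edge -0.1205
wrist 0.645 left edge -0.1215
scene -0.18 near edge 0.5959 far 0.6646 batten 0.6736
scene -0.165 near edge 0.5954 far 0.6645 batten 0.6748
scene -0.15 near edge 0.5961 far 0.6642 batten 0.6748
scene -0.135 near edge 0.5991 far 0.6652 batten 0.6747
scene 0.6 left edge -0.1183
scene 0.615 left edge -0.1177
scene 0.63 left edge -0.1186
scene 0.645 left edge -0.1192
```

Both gaps are about 0–1 mm, the board is square to the batten, and the owl is upright near the middle. Handing in.

```bash
python3 -c "
from plant import *
print(state()['time_s'],sign_off())"
```

```text
the job is handed in; nothing more can be done
21.75 None
```

The owl's board now sits flush in the inside corner at the right-hand stop block, with the owl upright near its middle. I handed in at 21.75 s of the 67 s allowed.

I pushed the board with two half-open fingertips low on its edge. First I slid it forward, turning it square to the batten, until it met the batten at about 11 N. Then I slid it along the batten until it met the stop block at about 12 N. After that I backed off and lifted clear.

**Gaps:** the last pictures from the side and wrist cameras showed about 0–1 mm to the batten. The gap to the stop block was also about 0–1 mm, worked out from the board's opposite side and its 80 mm width. The board's sides were parallel to the batten within about 1 degree.

**Other objects:** the rabbit disc measured in the same place as at the start, and the green owl showed no shift beyond camera error. I did not re-measure the pots, glue jar, glass or pliers, but the arm never went near them.

**Checks that disagreed:**
- The scene camera put both the board and the batten about 2 mm further out than the other two cameras, which is within its calibration error. Its view of the board's far edge was hidden.
- My automatic board and owl fit on the final pictures was spoiled because the block and batten fell inside its window. I judged the gaps from edge positions, and the owl by eye.

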